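# Refit and lock a grinder's upper burr carrier

### The arm

A 6-joint arm with a two-finger parallel gripper is mounted at the origin on the work surface. World frame = base frame: x ahead of the robot, y to its left, z up, the work surface at z = 0. Lengths are in m, angles in rad, forces in N, time in s.
With the tool pointing down it reaches from about 0.425 to 0.95 m from the base axis. Payload 3.5 kg.
Tool frame: the origin (TCP) lies midway between the tips of the shut fingers; the grasp point (between the pads) lies ctrl.grasp_offset behind it (ctrl.grasp_offset is the distance from the TCP to the grasp point, in m); x points along the fingers, y is the direction in which the jaws open and shut, and the axes are right-handed (so a half turn about x gives the same grasp; the last joint's range is limited). The gripper opens to 85 mm and grips with 20 to 120 N. Pads are 22 mm wide; open, the fingers measure 114 mm over their backs; the gripper's body (76 mm by 85 mm) begins 54 mm behind the grasp point. The pads swing forward as they close: fully open they stand 13 mm farther back than shut.
Start: joints at [-1.32, 0.286, 1.577, -0, 1.279, -0.15], TCP at [0.263, -0.621, 0.231] pointing down, gripper open.
Joint ranges: [-2.77, 2.77], [-0.9, 2.22], [0.21, 2.48], [-1.53, 4.67], [0.24, 2.81], [-2.84, 2.84]. Speed limits (rad/s): [2.79, 2.79, 3.14, 3.14, 3.14, 3.14].

### API

Orientations are given as a unit quaternion [x, y, z, w].
In Python, from plant import readout, read_camera, sign_off, ctrl gives the robot as it stands.
- The arm moves only by the tool drive_tool, never from a script. Its argument "steps" is a list of rows, each a list of 5 numbers: the shift along the tool's x, y, z in cm, then the turn about the tool's x in degrees, then the opening, from 0 (shut) to 1 (fully open). A call has 1 to 10 rows; each row shifts and turns the commanded pose from where the row before left it, along the tool's axes as they then stand; what a row does not reach is not made up. A row lasts 1/10 s, in which the tool goes at most 50 mm and 8.59 degrees, less where a joint would pass 70% of its speed; a pose out of reach is approached as far as the arm can. A call is refused whole if a number of a shift passes 5 or a number of a turn 8.59, either way. A call with a gripper value outside its range is refused whole. The fingers move at their own pace and stop on an object; "force" is the grip in N (left out, the last holds). Time passes only in rows, so rows that do not move let the fingers close. It gives the time, the measured TCP pose, the force and the opening at its end, in the units of the state.
- readout.get_state(): the state, without advancing time (a new reading comes with each control period).
- read_camera(name): name is "side" or "top" or "wrist"; returns a dict with "frame" (480x640x3 uint8, red, green, blue), "vertical_fov" (degrees; the focal length in pixels is half the picture's height over the tangent of half this angle, whatever the lens; pixels are square), "cx", "cy" (the principal point, pixels), "k1" (the pictures are not rectified: a ray, as slopes to the right and down, at radius r is drawn at 1 + k1 r^2 times it, then the intrinsics apply), "eye" and "orientation" of the camera in the world. Camera axes: x right, y up, looking along -z (the intrinsics and any distortion apply to the point x, -y, -z); pixel columns grow to the right and rows downward; lengths in m; the calibration is good to about 2 mm. A picture is of the moment at which its call begins. There is no depth.
- sign_off(): hands the job in, once; it reports no verdict.
The state is a dict: "time": time; "qpos": joint angles; "dq": joint speeds; "joint_efforts": joint torques, N m; "eef_pos": TCP position; "tcp_rot": TCP orientation; "contact_force": force on the tool from outside, world axes, zero at the start; "wrist_torque": the same for the moment, N m; "opening": opening from 0.0 (shut) to 1.0 (fully open).
Only numpy, scipy, OpenCV 4.12 (cv2) and the standard library are available. Lean on these libraries where they do the work, as an engineer would, in place of code of your own. Each camera call takes 0.05 s, during which the arm holds its last target. There are 200 camera calls.

### The job

The grinder has just been cleaned: put its upper burr carrier, lying beside it, back into the burr chamber so that its lugs drop between the collar's tabs, press it down against the spring and turn it clockwise until you feel it come up firmly against its stop. Then let go of it and swing the orange lock lever clockwise all the way over; it is only free to move once the carrier is home. Work by feel and force nothing, and leave the hopper, the bowls and the brush where they stand.

Things in the scene. Friction and masses are not known exactly. Their poses are not given: they have to be found in the camera images.
- carrier: Loose round aluminium burr carrier, 0.3 to 0.45 kg, lying burr down on the counter. Origin: centre of its underside, z up. Upwards: dark burr 60 mm across (0-10 mm), body 72 mm across (10-32 mm, lower edge bevelled 3 mm), three brass lugs (10-16 mm up, 32 degrees wide, reaching 44 mm from the axis) on its +x axis and at 120 and 240 degrees, rim 92 mm across (26-32 mm).
- wing (a point): Middle of the carrier's black wing grip, 52 mm above its underside. The wing lies along the carrier's x axis: 58 mm long, 14 mm thick, from 32 to 60 mm above the underside. Hold it across its thickness.
- grinder: White bench grinder, its bean hopper off, fixed: 200 mm long (x) by 136 mm wide, body top 190 mm up, above it an aluminium burr pot 116 mm across and the collar. Origin: on the burr axis at counter level; chute to -x. In the pot a spring washer bears up under the carrier's lugs.
- collar: Dark knurled collar, 126 mm across, fixed on the burr pot at whatever grind setting it was left. Origin: burr axis at its top face, 235 mm above the counter; z up, +x towards the lever's pivot. Three steel tabs, 5 mm thick, flush with the top, reach in to 38 mm from the axis, with three gaps 43 degrees wide between them. It must not be forced: over 38 N between it and the carrier is too much.
- gap (a point): White dot at one gap, 50 degrees anticlockwise from the collar's +x (55 mm from the axis); the other dots are at 170 and 290 degrees. A lug drops into each gap: carrier yaw = collar yaw + 0.87 rad, or a third of a turn more or less; all three positions serve. It then rests on the washer, its underside 18 mm below the collar's top face (at 10 mm it still lies on the tabs).
- seat (a point): Point on the burr axis 21 mm below the collar's top face: the carrier's underside must be pressed at least this low to pass under the tabs (spring: 5 N at 18 mm, 11 N at 21 mm, 17 N at 24 mm, where it bottoms hard; 40 N is too much). When let go after the turn, the spring holds the carrier up against the tabs with its underside here.
- lock_point (a point): Point on the collar's +x axis, 41 mm from the burr axis, where the lever's cam enters a notch. From drop-in the carrier turns clockwise (seen from above) 0.80 to 0.94 rad to a rigid stop: where exactly differs each time and is not marked, so feel for it; about 1 N m is firm. It is then home, with one notch within about 4 mm of this point.
- lock_lever (a joint): Orange lock lever, rad: 0 open, growing clockwise seen from above, 2.007 fully over at its own stop. Stays where left; 2 N at the post moves it. Vertical pivot on the collar's +x axis, 52 mm from the burr axis. Its arm (pivot to post 60 mm) points 57.5 degrees anticlockwise of the collar's +x at 0, 57.5 clockwise at 2.007. With the carrier in but not home, its cam jams on the rim at about 0.45.
- lever_grip (a point): On the axis of the lever's upright round orange post (13 mm thick), 32 mm above the collar's top face and 10 mm below the post's top; the arm under it ends 11 mm above the collar's top face. Moves with the lever.
- notch0 (a point): Middle of the 45 degree wide notch in the carrier's rim above the lug on its +x axis; 41 mm from its axis, 29 mm above its underside.
- notch1 (a point): The same for the notch 120 degrees anticlockwise from +x.
- notch2 (a point): The same for the notch 240 degrees anticlockwise from +x.
- hopper: The grinder's brown translucent bean hopper, standing upside down on the counter, 144 mm across and 125 mm high; origin: centre of its underside. To be left alone.
- bowl_white: White cupping bowl, 96 mm across, 58 mm high; origin: centre of its underside. To be left alone.
- bowl_grey: Grey cupping bowl, 96 mm across, 58 mm high; origin: centre of its underside. To be left alone.
- brush: Cleaning brush lying on the counter near the carrier; origin under its middle, handle along its -x. To be left alone.

How it is judged:
On the way, in this order (a step that is already met when the one before it is completed fails the run):
1. the carrier has dropped in between the collar's tabs (horizontal distance between carrier and collar below 0.004 m and z of carrier in the frame of collar below -0.0165 m and angle between carrier's own z axis and vertical below 0.06 rad), for 0.1 s.
2. the carrier is turned under the tabs and firmly up against its stop, the lever still open (z of carrier in the frame of collar below -0.0195 m and value of joint lock_lever below 0.3 rad and contact force between carrier and collar above 12 N and horizontal distance between any of notch0, notch1, notch2 and lock_point below 0.006 m), for 0.1 s.
3. the lock lever is all the way over (value of joint lock_lever above 1.88 rad), for 0.1 s.
At the end, for the whole second after the job is handed in: The carrier sits upright in the chamber, within 4 mm of the burr axis, held up under the tabs by the spring (underside 19.5 to 22.5 mm below the collar's top face), one of its notches within 7.5 mm of the lock point; the lock lever is over past 1.88 rad; everything at rest and let go (horizontal distance between carrier and collar below 0.004 m and z of carrier in the frame of collar between -0.0225 and -0.0195 m and angle between carrier's own z axis and vertical below 0.06 rad and horizontal distance between any of notch0, notch1, notch2 and lock_point below 0.0075 m and value of joint lock_lever above 1.88 rad and linear speed of carrier below 0.01 m/s); the robot touches nothing.
It fails at once if the carrier is forced in the collar (contact force between carrier and collar above 38 N).
It fails at once if the carrier is rammed down into the grinder (contact force between carrier and grinder above 40 N).
It fails at once if the hopper, a bowl or the brush is pushed more than 2 cm from its place (distance of any of hopper, bowl_white, bowl_grey, brush from where it was at the start of the episode above 0.02 m).
It also fails if it takes over 72 s, if anything falls off the work surface, if the arm or the gripper's body presses on something with over 40 N, if the wrist force passes 120 N, or if a joint passes its speed limit or range.

## Working session

There is one attempt and no reset: what is moved stays moved. The work goes in short steps, Python scripts to look and compute and a tool call to move; the robot and the scene stay as the last step left them, time stands still between calls to the robot, and variables do not carry over. Pictures are saved under pics/ and viewed, about 8 in all and at most 12, crops included, and the job is handed in when it is done.

Besides the shell and the picture viewer there is one more tool, called after "Request:" as a command line: name --pt "numbers of a row" for each row, then --argument value for the rest. drive_tool: Moves the arm, as the interface text tells. Its arguments: {"type":"object","properties":{"steps":{"type":"array","items":{"type":"array","items":{"type":"number"}}},"force":{"type":"number"}},"required":["steps"]}

```bash
mkdir -p pics; ls; cat > h.py <<'E'
import numpy as np, cv2
from scipy.spatial.transform import Rotation as R
from plant import readout, read_camera, sign_off, ctrl
def shot(n,fn):
    c=read_camera(n); cv2.imwrite('pics/'+fn,c['frame'][:,:,::-1]); 
    np.savez('pics/'+fn+'.npz',**{k:v for k,v in c.items()}); return c
def load(fn): return dict(np.load('pics/'+fn+'.npz'))
def K(c):
    f=240/np.tan(np.radians(float(c['vertical_fov']))/2); return f,float(c['cx']),float(c['cy']),float(c['k1'])
def proj(c,p):
    f,cx,cy,k=K(c); q=R.from_quat(c['orientation']).inv().apply(np.atleast_2d(p)-c['eye'])
    s=np.c_[q[:,0]/-q[:,2],-q[:,1]/-q[:,2]]; s=s*(1+k*(s**2).sum(1,keepdims=True)); return s*f+[cx,cy]
def ray(c,u,v,z):
    f,cx,cy,k=K(c); d=np.array([(u-cx)/f,(v-cy)/f]); s=d.copy()
    for _ in range(30): s=d/(1+k*(s@s))
    w=R.from_quat(c['orientation']).apply([s[0],-s[1],-1]); e=np.array(c['eye']); return e+w*(z-e[2])/w[2]
E
python3 - <<'E'
from h import *
for n in('top','side','wrist'):
    c=shot(n,n+'0.png'); print(n,{k:v for k,v in c.items() if k!='frame'})
s=readout.get_state();print(s);print(ctrl.grasp_offset)
E
```

```text
pics
top {'vertical_fov': 53.622270158031455, 'cx': 319.2236647198148, 'cy': 237.3920199560683, 'k1': -0.1238549398080777, 'eye': array([0.40087011, 0.00552704, 1.26706424]), 'orientation': array([-0.03865318,  0.0490891 ,  0.70990189, -0.7015237 ])}
side {'vertical_fov': 51.844076046508235, 'cx': 320.5805649592667, 'cy': 235.94144376306983, 'k1': -0.037863642347748694, 'eye': array([0.28418093, 0.55523224, 0.95757456]), 'orientation': array([-0.06645481,  0.32926817,  0.91864984, -0.20796323])}
wrist {'vertical_fov': 59.164612550565096, 'cx': 317.4703501013192, 'cy': 239.44787788941, 'k1': -0.0759681485727517, 'eye': array([ 0.32453456, -0.59540265,  0.37330743]), 'orientation': array([-0.1105455 ,  0.07434475, -0.54756541,  0.82608999])}
{'time': 0.15, 'qpos': array([-1.31999931e+00,  2.87012838e-01,  1.57784868e+00,  1.89988769e-05,
        1.27863626e+00, -1.49988314e-01]), 'dq': array([ 0.00142447, -0.00117569, -0.00405785,  0.00162008, -0.00027968,
        0.00014571]), 'joint_efforts': array([ 6.36056793e-04, -4.06607366e+01, -2.93140876e+01, -1.39041013e-04,
        3.97947268e-03,  1.08666868e-06]), 'eef_pos': array([ 0.26325317, -0.62098134,  0.23022685]), 'tcp_rot': array([-0.69292907, -0.14142361,  0.69298409, -0.14007755]), 'contact_force': array([ 0.15872404, -0.36486413,  0.13772042]), 'wrist_torque': array([ 0.04789311, -0.04682644, -0.01555544]), 'opening': 0.9973807374792764}
0.0187
```

View pics/top0.png

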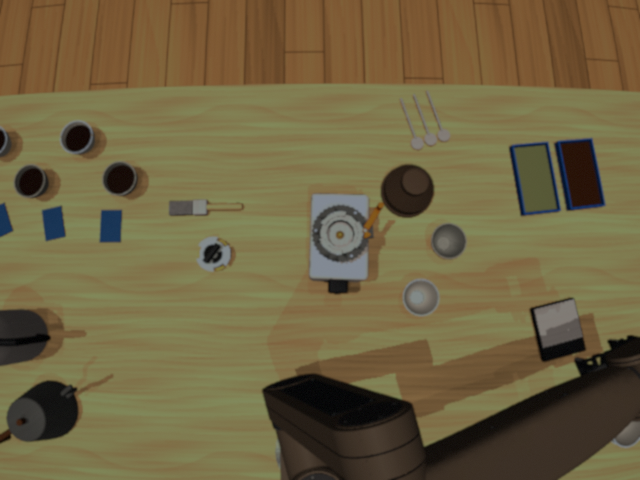

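View pics/side0.png

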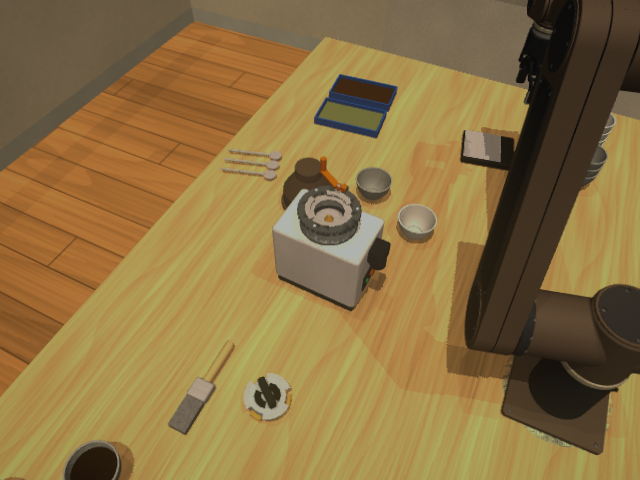

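Top view: carrier at about (213,254), brush just beyond it at (205,208), collar centred at about (340,234), lever post at about (380,207), bowls and hopper to the right. The side view agrees.

```bash
python3 - <<'E'
from h import *
t=load('top0.png');s=load('side0.png')
print('carrier',ray(t,214,254,.032),ray(s,268,397,.032))
print('collar',ray(t,340,234,.235),ray(s,330,210,.235))
print('post',ray(t,379,207,.277),ray(s,323,160,.277))
for n,c,b in(('top',t,(175,215,252,292)),('side',s,(225,355,312,440)),('top',t,(295,180,395,280)),('side',s,(280,150,380,250))):
    im=np.array(c['frame'])[b[1]:b[3],b[0]:b[2],::-1]; cv2.imwrite('pics/_%s%d.png'%(n,b[0]),cv2.resize(im,(400,300) if 0 else (390,390),interpolation=cv2.INTER_CUBIC))
a=[cv2.imread('pics/_%s.png'%n) for n in('top175','side225')]
b=[cv2.imread('pics/_%s.png'%n) for n in('top295','side280')]
cv2.imwrite('pics/crop0.png',cv2.resize(np.vstack([np.hstack(a),np.hstack(b)]),(600,600)))
E
```

```text
carrier [0.51413059 0.26233309 0.032     ] [0.51479059 0.2695113  0.032     ]
collar [ 0.53659632 -0.05624422  0.235     ] [ 0.53735724 -0.05150909  0.235     ]
post [ 0.58811066 -0.13790158  0.277     ] [ 0.59254779 -0.13517043  0.277     ]
```

View pics/crop0.png

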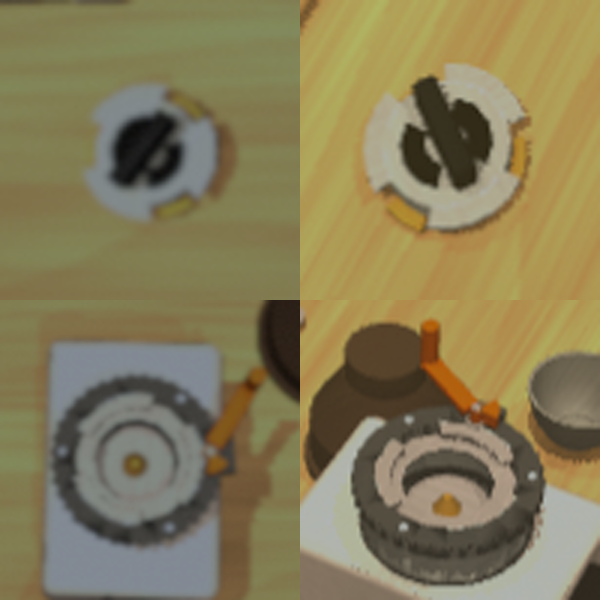

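```bash
cat >> h.py <<'E'
def wrap(a,p=2*np.pi): return (a+p/2)%p-p/2
def goal(xyz,yaw_y):
    """remaining move in tool axes: cm, deg; jaw axis yaw (mod pi)"""
    s=readout.get_state(); r=R.from_quat(s['tcp_rot']); m=r.as_matrix()
    cur=np.arctan2(m[1,1],m[0,1]); d=wrap(yaw_y-cur,np.pi)
    print('t',round(s['time'],2),'tcp',s['eef_pos'].round(4),'jaw yaw',cur.round(4),'tilt',np.degrees(np.arccos(-m[2,0])).round(2),'q6',s['qpos'][5].round(3),'F',s['contact_force'].round(2),'M',s['wrist_torque'].round(3),'op',round(s['opening'],3))
    print('tool shift cm',(r.inv().apply(np.array(xyz)-s['eef_pos'])*100).round(2),'turn deg',-np.degrees(d).round(2))
E
python3 - <<'E'
from h import *
from scipy.optimize import least_squares
t=load('top0.png');s=load('side0.png')
g=lambda x,y:(295+x/3,180+(y-300)/3)
S=lambda x,y:(280+(x-300)/3,150+(y-300)/3)
dt=[ray(t,*g(*p),.235) for p in((181,398),(63,452),(167,527))]
ds=[ray(s,*S(*p),.235) for p in((408,419),(532,476),(404,527))]
for d in(dt,ds):
    d=np.array(d);c=d.mean(0);print('collar',c,np.linalg.norm(d-c,axis=1),np.degrees(np.arctan2(*(d-c)[:,1::-1].T)))
k=77/300
G=lambda x,y:(175+x*k,215+y*k)
q=87/300
W=lambda x,y:(225+(x-300)*q,355+y*q)
print([ray(t,*G(*p),.06) for p in((173,113),(113,185))])
print([ray(s,*W(*p),.06) for p in((425,85),(463,180))])
print('hint lug', ray(t,*G(188,103),.016),ray(t,*G(172,208),.016),ray(s,*W(405,212),.016),ray(s,*W(520,150),.016))
print('carrier c',ray(t,*G(152,150),.032))
goal([.514,.264,.15],0)
E
```

```text
collar [ 0.53898248 -0.05780875  0.235     ] [0.05577253 0.05441859 0.05451357] [ -36.57961151   84.1332258  -157.46007824]
collar [ 0.54117892 -0.05673416  0.235     ] [0.05621233 0.05554002 0.05543179] [ -36.3696892  -156.89879174   83.96918095]
[array([0.53715752, 0.2428772 , 0.06      ]), array([0.49003688, 0.28205029, 0.06      ])]
[array([0.53574551, 0.25405947, 0.06      ]), array([0.49145635, 0.29161027, 0.06      ])]
hint lug [0.54888335 0.24129972 0.016     ] [0.47730598 0.25148201 0.016     ] [0.52182639 0.30828039 0.016     ] [0.48088635 0.2496927  0.016     ]
carrier c [0.51544455 0.26231476 0.032     ]
t 0.15 tcp [ 0.2633 -0.621   0.2302] jaw yaw -1.17 tilt 0.11 q6 -0.15 F [ 0.16 -0.36  0.14] M [ 0.048 -0.047 -0.016] op 0.997
tool shift cm [  8.17 -71.69 -57.61] turn deg -67.04
```

Request:
drive_tool --pt "-2.2 -2.9 -5 0 1" --pt "-2.2 -2.9 -5 0 1" --pt "-2.2 -2.9 -5 0 1" --pt "-2.2 -2.9 -5 0 1" --pt "-2.2 -2.9 -5 0 1" --pt "-2.2 -2.9 -5 0 1" --pt "-2.2 -2.9 -5 0 1" --pt "-2.2 -2.9 -5 0 1"

```text
time: 0.95
eef_pos: [0.4886, -0.3208, 0.374]
tcp_rot: [-0.693, -0.141, 0.693, -0.141]
contact_force: [-0.5, -0.5, 0.2]
opening: 0.996
```

Request:
drive_tool --pt "0 -4.5 -1.6 0 1" --pt "0 -4.5 -1.6 0 1" --pt "0 -4.5 -1.6 0 1" --pt "0 0 0 -8.5 1" --pt "0 0 0 -8.5 1" --pt "0 0 0 -8.5 1" --pt "0 0 0 -8.5 1" --pt "0 0 0 -8.5 1" --pt "0 0 0 -8.5 1" --pt "0 0 0 -8.5 1"

```text
time: 1.95
eef_pos: [0.4793, -0.1795, 0.3732]
tcp_rot: [-0.53, -0.468, 0.53, -0.467]
contact_force: [-0.6, -0.5, -0.2]
opening: 0.998
```

Request:
drive_tool --pt "0 0 0 -8.5 1" --pt "0 0 0 -8.5 1" --pt "0 0 0 -8.5 1" --pt "0 0 0 -8.5 1" --pt "0 0 0 -8.5 1" --pt "0 0 0 -8.5 1" --pt "0 0 0 -7 1" --pt "0 0 0 0 1" --pt "0 0 0 0 1"

```text
time: 2.85
eef_pos: [0.4794, -0.1795, 0.3733]
tcp_rot: [0.24, 0.665, -0.24, 0.665]
contact_force: [-0.2, -0.4, -0.3]
opening: 0.997
```

```bash
python3 - <<'E'
from h import *
c=shot('wrist','w1.png'); print(c['eye'])
goal([.514,.264,.2],np.radians(50))
print(proj(c,[[.54,-.057,.235]]))
E
```

```text
[ 0.42770744 -0.13715176  0.51661025]
t 2.9 tcp [ 0.4794 -0.1795  0.3734] jaw yaw 0.8786 tilt 0.02 q6 -1.435 F [ 0.05  0.21 -0.33] M [-0.044 -0.011  0.024] op 0.994
tool shift cm [ 17.35  36.35 -25.64] turn deg 0.34
[[514.71107633 179.66012213]]
```

View pics/w1.png

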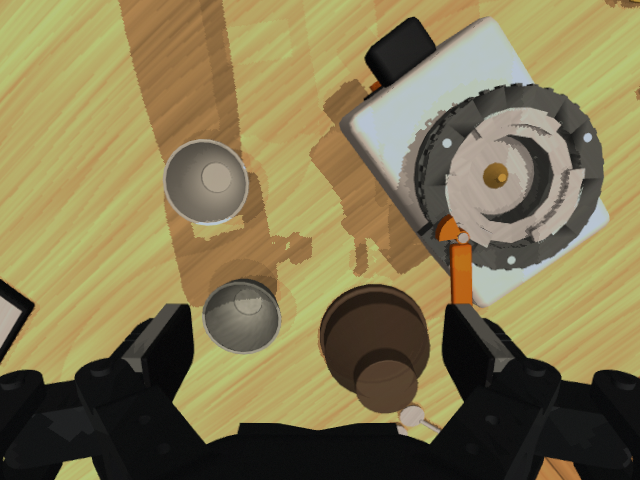

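Request:
drive_tool --pt "0 3.64 -2 0 1" --pt "0 3.64 -2 0 1" --pt "0 3.64 -2 0 1" --pt "0 3.64 -2 0 1" --pt "0 3.64 -2 0 1" --pt "0 3.64 -2 0 1" --pt "0 3.64 -2 0 1" --pt "0 3.64 -2 0 1" --pt "0 3.64 -2 0 1" --pt "0 3.64 -2 0 1"

```text
time: 3.9
eef_pos: [0.557, 0.2303, 0.3736]
tcp_rot: [0.24, 0.665, -0.24, 0.665]
contact_force: [0.4, -0.2, -1.2]
opening: 1.002
```

Request:
drive_tool --pt "4.5 0 0 0 1" --pt "4.5 0 0 0 1" --pt "4.5 0 0 0 1" --pt "4 0 0 0 1" --pt "0 0 0 0 1" --pt "0 0 0 0 1"

```text
time: 4.5
eef_pos: [0.557, 0.2284, 0.1988]
tcp_rot: [0.239, 0.666, -0.24, 0.665]
contact_force: [1.1, 0.3, 0.5]
opening: 1.001
```

```bash
python3 - <<'E'
from h import *
w=load('w1.png')
d=np.array([ray(w,u,v,.235) for u,v in((447,143),(588,138),(511,260))])
a=np.radians([170,290,50])
from scipy.optimize import least_squares
f=lambda p:(np.c_[p[0]+.055*np.cos(a+p[2]),p[1]+.055*np.sin(a+p[2])]-d[:,:2]).ravel()
r=least_squares(f,[.54,-.057,-1.5]);print('collar',r.x,np.degrees(r.x[2]),np.abs(r.fun).max())
c=shot('wrist','w2.png')
goal([.514,.264,.035],np.radians(50)); print(proj(c,[[.514,.264,.06]]))
E
```

```text
collar [ 0.5420696  -0.05694837 -1.50012835] -85.95102314901568 0.07786299354803657
t 4.55 tcp [0.5582 0.2287 0.201 ] jaw yaw 0.88 tilt 0.19 q6 -0.659 F [ 0.61 -0.24  0.05] M [0.036 0.044 0.028] op 1.001
tool shift cm [16.59 -0.14 -5.69] turn deg 0.42
[[318.39768425 141.73650466]]
```

View pics/w2.png

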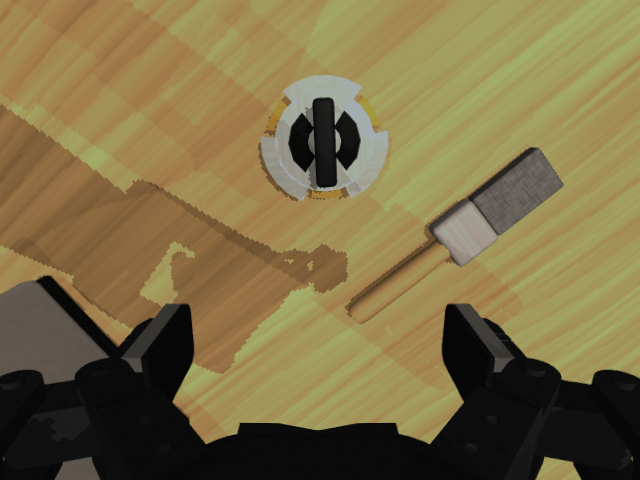

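```bash
python3 - <<'E'
from h import *
from scipy.optimize import least_squares
w=load('w1.png')
d=np.array([ray(w,u,v,.235)[:2] for u,v in((447,143),(588,138),(511,260))])
c=d.mean(0); print(c,np.degrees(np.arctan2(*(d-c)[:,::-1].T)),np.linalg.norm(d-c,axis=1))
w=load('w2.png')
e=np.array([ray(w,u,v,.06)[:2] for u,v in((323,98),(324.5,186))]); x=e[1]-e[0]
print('wing mid',e.mean(0),'len',np.linalg.norm(x),'yaw',np.degrees(np.arctan2(x[1],x[0])))
print('rim c from bbox',ray(w,324,137,.032),'width',np.linalg.norm(ray(w,260,140,.032)-ray(w,388,140,.032)))
goal([*e.mean(0),.035],np.arctan2(x[1],x[0])+np.pi/2)
E
```

```text
[ 0.5420696  -0.05694837] [-156.65773257   83.10050135  -36.78713282] [0.05584447 0.05585401 0.05564503]
wing mid [0.51683884 0.2662104 ] len 0.0565939214042782 yaw -38.45250749086772
rim c from bbox [0.51485089 0.26854249 0.032     ] width 0.0919657883782454
t 4.55 tcp [0.5582 0.2287 0.201 ] jaw yaw 0.88 tilt 0.19 q6 -0.659 F [ 0.61 -0.24  0.05] M [0.036 0.044 0.028] op 1.001
tool shift cm [16.59  0.21 -5.61] turn deg -1.13
```

```bash
python3 - <<'E'
from h import *
w=load('w2.png'); im=np.array(w['frame'])
ex=np.array([np.cos(np.radians(-39)),np.sin(np.radians(-39))])
print('from top rim',ray(w,323,75,.032)[:2]+.046*ex,'from lug',ray(w,326,200,.016)[:2]-.044*ex)
L,Rr=ray(w,260,150,.032)[:2],ray(w,388,150,.032)[:2];print((L+Rr)/2)
a=im[60:215,245:405,::-1];cv2.imwrite('pics/c2.png',cv2.resize(a,None,fx=3.7,fy=3.7,interpolation=cv2.INTER_CUBIC))
E
```

```text
from top rim [0.51744179 0.26597944] from lug [0.51927926 0.26678296]
[0.52187229 0.26278928]
```

View pics/c2.png

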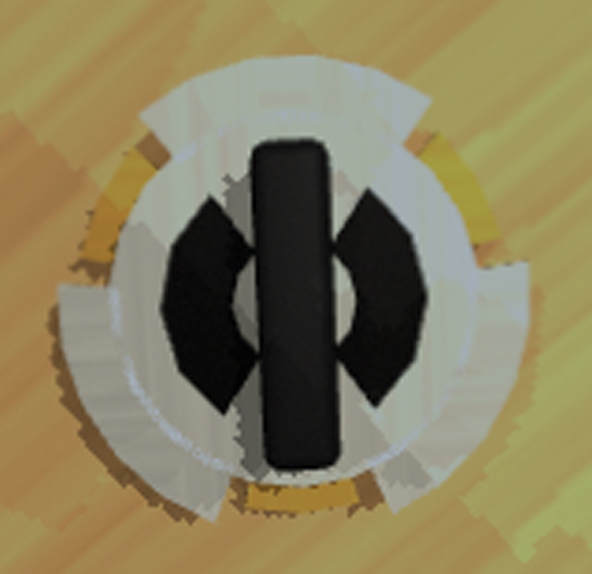

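```bash
python3 - <<'E'
from h import *
w=load('w2.png')
e=np.array([ray(w,u,v,.06)[:2] for u,v in((323.4,97.8),(326.6,186.5))]); x=e[1]-e[0]; y=np.arctan2(x[1],x[0])
print('wing mid',e.mean(0),'yaw',np.degrees(y),'rim c',ray(w,324.5,138.9,.03)); g=ray(w,324.5,138.9,.03)[:2]; m=(e.mean(0)+g)/2; print(m)
goal([*m,.035],y+np.pi/2)
E
```

```text
wing mid [0.51745084 0.26678296] yaw -37.30565170946979 rim c [0.51618067 0.26795182 0.03      ]
[0.51681576 0.26736739]
t 4.55 tcp [0.5582 0.2287 0.201 ] jaw yaw 0.88 tilt 0.19 q6 -0.659 F [ 0.61 -0.24  0.05] M [0.036 0.044 0.028] op 1.001
tool shift cm [16.59  0.3  -5.69] turn deg -2.27
```

Request:
drive_tool --pt "0 0.15 -2.85 -1.1 0.5" --pt "0 0.15 -2.85 -1.2 0.5" --pt "4 0 0 0 0.5" --pt "4 0 0 0 0.5" --pt "3.5 0 0 0 0.5" --pt "0 0 0 0 0.5" --pt "0 0 0 0 0.5"

```text
time: 5.25
eef_pos: [0.5165, 0.2672, 0.0865]
tcp_rot: [0.227, 0.669, -0.225, 0.671]
contact_force: [-0.2, 0.1, 1.0]
opening: 0.499
```

```bash
python3 - <<'E'
from h import *
goal([.5168,.2674,.035],np.radians(52.7))
E
```

```text
t 5.25 tcp [0.5165 0.2672 0.0865] jaw yaw 0.9206 tilt 0.23 q6 -0.618 F [-0.17  0.13  0.96] M [ 0.029 -0.013 -0.041] op 0.499
tool shift cm [5.15 0.02 0.01] turn deg 0.04
```

Request:
drive_tool --pt "2.5 0 0 0 0.5" --pt "2 0 0 0 0.5" --pt "0.6 0 0 0 0.5" --pt "0 0 0 0 0.5" --pt "0 0 0 0 0.1" --pt "0 0 0 0 0" --pt "0 0 0 0 0" --pt "0 0 0 0 0" --pt "0 0 0 0 0" --force 80

```text
time: 6.15
eef_pos: [0.5162, 0.2672, 0.0348]
tcp_rot: [0.227, 0.669, -0.225, 0.671]
contact_force: [0.9, 0.7, 5.8]
opening: 0.146
```

```bash
python3 - <<'E'
from h import *
goal([.5168,.2674,.20],np.radians(52.7))
E
```

```text
t 6.15 tcp [0.5162 0.2672 0.0348] jaw yaw 0.921 tilt 0.22 q6 -0.618 F [0.89 0.66 5.82] M [-0.053  0.063  0.028] op 0.146
tool shift cm [-16.52   0.1    0.07] turn deg 0.07
```

Request:
drive_tool --pt "-1 0 0 0 0" --pt "-4 0 0 0 0" --pt "-5 0 0 0 0" --pt "-5 0 0 0 0" --pt "-5 0 0 0 0" --pt "-5 0 0 0 0" --pt "-5 0 0 0 0" --pt "0 0 0 0 0" --pt "0 0 0 0 0"

```text
time: 7.05
eef_pos: [0.5143, 0.2666, 0.3333]
tcp_rot: [0.226, 0.67, -0.226, 0.67]
contact_force: [0.0, -0.3, -4.5]
opening: 0.144
```

```bash
python3 - <<'E'
from h import *
goal([.542,-.057,.32],np.radians(53.15))
E
```

```text
t 7.05 tcp [0.5143 0.2666 0.3333] jaw yaw 0.9209 tilt 0.06 q6 -0.618 F [ 0.02 -0.29 -4.49] M [ 0.034  0.064 -0.03 ] op 0.144
tool shift cm [  1.32 -24.08  21.79] turn deg -0.39
```

Request:
drive_tool --pt "0 -1.5 1.36 -0.4 0" --pt "0 -3.01 2.72 0 0" --pt "0 -3.01 2.72 0 0" --pt "0 -3.01 2.72 0 0" --pt "0 -3.01 2.72 0 0" --pt "0 -3.01 2.72 0 0" --pt "0 -3.01 2.72 0 0" --pt "0 -3.01 2.72 0 0" --pt "0 -1.5 1.36 0 0" --pt "0 0 0 0 0"

```text
time: 8.05
eef_pos: [0.5426, -0.0588, 0.3278]
tcp_rot: [0.224, 0.673, -0.225, 0.668]
contact_force: [1.0, 0.4, -4.0]
opening: 0.145
```

```bash
python3 - <<'E'
from h import *
goal([.542,-.057,.29],np.radians(53.15))
ims=[]
for n in('side','wrist'):
    c=shot(n,n+'3.png'); p=proj(c,[[.542,-.057,.28]])[0]; print(p)
    u,v=(int(p[0]),int(p[1])) if n=='side' else (320,330); u=min(max(u,90),550);v=min(max(v,90),390)
    a=np.array(c['frame'])[v-90:v+90,u-90:u+90,::-1] if n=='side' else np.array(c['frame'])[120:480,140:500,::-1]
    ims.append(cv2.resize(a,(400,400),interpolation=cv2.INTER_CUBIC)); print(n,u,v)
cv2.imwrite('pics/c3.png',np.hstack(ims))
E
```

```text
t 8.05 tcp [ 0.5426 -0.0588  0.3278] jaw yaw 0.9237 tilt 0.47 q6 -1.217 F [ 1.01  0.4  -4.  ] M [0.045 0.026 0.013] op 0.145
tool shift cm [ 3.78  0.12 -0.13] turn deg -0.22
[329.6783657  191.47873267]
side 329 191
[318.2806068  267.72620512]
wrist 320 330
```

View pics/c3.png

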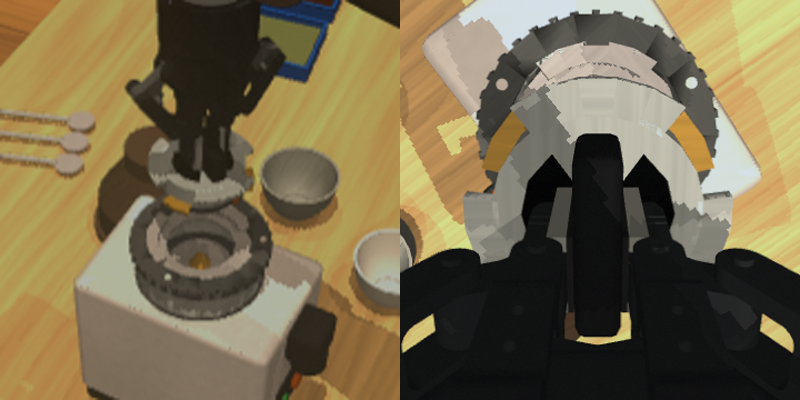

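```bash
python3 - <<'E'
from h import *
c=load('wrist3.png'); p=np.array([.5426,-.0588,.3278-.0348])
y=.9237-np.pi/2
def cp(r,a,h): return proj(c,[p+[r*np.cos(y+np.radians(a)),r*np.sin(y+np.radians(a)),h]])[0].round(1)
print('rim -x',cp(.046,180,.032),'obs 318,190')
print('wing far top',cp(.029,180,.06),'near',cp(.029,0,.06),'obs 317.5,241 / 318,421')
print('lug corners',cp(.044,104,.016),cp(.044,136,.016),cp(.044,-104,.016),cp(.044,-136,.016))
d=np.array([ray(c,u,v,.235)[:2] for u,v in((231.8,195.6),(401.9,194.7))]);print(d,np.linalg.norm(d[0]-d[1]))
m=d.mean(0); print('collar c',m-.0275*np.array([np.cos(np.radians(143.1)),np.sin(np.radians(143.1))]), 'dotline normal', np.degrees(np.arctan2(*(d[1]-d[0])[::-1])))
goal([.542,-.057,.29],np.radians(53.15))
E
```

```text
rim -x [315.2 188.4] obs 318,190
wing far top [314.5 259.1] near [314.8 423.9] obs 317.5,241 / 318,421
lug corners [420.1 269.5] [393.  219.1] [211.3 269.2] [238.3 218.9]
[[ 0.49029062 -0.07947921]
 [ 0.5479157  -0.0022166 ]] 0.09638547830374841
collar c [ 0.54109449 -0.05735946] dotline normal 53.28317475332015
t 8.15 tcp [ 0.5429 -0.0563  0.329 ] jaw yaw 0.9267 tilt 0.39 q6 -1.216 F [-0.32  1.25 -3.75] M [ 0.008 -0.009  0.005] op 0.147
tool shift cm [ 3.9 -0.1 -0. ] turn deg -0.05
```

Request:
drive_tool --pt "3 -0.1 0 0 0" --pt "2.5 0 0 0 0" --pt "0.5 0 0 0 0" --pt "0 0 0 0 0" --pt "0 0 0 0 0" --pt "0 0 0 0 0"

```text
time: 8.75
eef_pos: [0.5445, -0.0571, 0.2745]
tcp_rot: [0.223, 0.67, -0.223, 0.672]
contact_force: [-0.1, 0.2, -3.6]
opening: 0.148
```

```bash
python3 - <<'E'
from h import *
goal([.5415,-.0572,.26],np.radians(53.15))
E
```

```text
t 8.75 tcp [ 0.5445 -0.0571  0.2745] jaw yaw 0.9285 tilt 0.18 q6 -1.218 F [-0.14  0.15 -3.59] M [-0.003  0.019 -0.002] op 0.148
tool shift cm [ 1.45 -0.18 -0.24] turn deg 0.05
```

Request:
drive_tool --pt "0.4 -0.18 -0.24 0 0" --pt "0.4 0 0 0 0" --pt "0 0 0 0 0" --pt "0 0 0 0 0"

```text
time: 9.15
eef_pos: [0.5405, -0.0573, 0.2644]
tcp_rot: [0.223, 0.671, -0.223, 0.671]
contact_force: [-0.0, -0.4, -3.5]
opening: 0.144
```

```bash
python3 - <<'E'
from h import *
goal([.5415,-.0572,.26],np.radians(53.15))
E
```

```text
t 9.15 tcp [ 0.5405 -0.0573  0.2644] jaw yaw 0.9277 tilt 0.02 q6 -1.22 F [-0.   -0.39 -3.54] M [ 0.029 -0.051  0.048] op 0.144
tool shift cm [0.44 0.07 0.07] turn deg 0.01
```

Request:
drive_tool --pt "0.2 0.07 0.05 0 0" --pt "0.15 0 0 0 0" --pt "0.15 0 0 0 0" --pt "0.15 0 0 0 0" --pt "0 0 0 0 0" --pt "0 0 0 0 0"

```text
time: 9.75
eef_pos: [0.5418, -0.057, 0.2596]
tcp_rot: [0.223, 0.67, -0.223, 0.671]
contact_force: [-3.9, 0.9, 5.6]
opening: 0.149
```

```bash
python3 - <<'E'
from h import *
goal([.5415,-.0572,.252],np.radians(53.15))
E
```

```text
t 9.75 tcp [ 0.5418 -0.057   0.2596] jaw yaw 0.928 tilt 0.08 q6 -1.219 F [-3.85  0.9   5.58] M [0.115 0.484 0.005] op 0.149
tool shift cm [ 0.76 -0.03 -0.01] turn deg 0.02
```

Request:
drive_tool --pt "-0.1 -0.06 -0.08 0 0" --pt "0 0 0 0 0" --pt "0.1 0 0 0 0" --pt "0.1 0 0 0 0" --pt "0 0 0 0 0" --pt "0 0 0 0 0"

```text
time: 10.35
eef_pos: [0.5415, -0.057, 0.2586]
tcp_rot: [0.224, 0.67, -0.223, 0.672]
contact_force: [-0.2, 1.7, 7.3]
opening: 0.149
```

```bash
python3 - <<'E'
from h import *
goal([.5415,-.0572,.252],np.radians(53.15))
E
```

```text
t 10.35 tcp [ 0.5415 -0.057   0.2586] jaw yaw 0.928 tilt 0.2 q6 -1.22 F [-0.22  1.71  7.33] M [ 0.218 -0.172  0.062] op 0.149
tool shift cm [ 0.66 -0.01  0.01] turn deg 0.02
```

Request:
drive_tool --pt "-0.1 0.06 -0.04 0 0" --pt "0 0 0 0 0" --pt "0.1 0 0 0 0" --pt "0.1 0 0 0 0" --pt "0 0 0 0 0" --pt "0 0 0 0 0"

```text
time: 10.95
eef_pos: [0.5415, -0.0569, 0.258]
tcp_rot: [0.223, 0.669, -0.224, 0.672]
contact_force: [-1.7, 0.2, 8.8]
opening: 0.149
```

```bash
python3 - <<'E'
from h import *
goal([.5415,-.0572,.252],np.radians(53.15))
E
```

```text
t 10.95 tcp [ 0.5415 -0.0569  0.258 ] jaw yaw 0.9278 tilt 0.23 q6 -1.218 F [-1.73  0.21  8.79] M [-0.073 -0.014 -0.056] op 0.149
tool shift cm [ 0.6  -0.02  0.02] turn deg 0.01
```

```bash
python3 - <<'E'
from h import *
ims=[]
for n,b in(('side',(255,125,405,275)),('wrist',(140,120,500,480)),):
    c=shot(n,n+'4.png'); a=np.array(c['frame'])[b[1]:b[3],b[0]:b[2],::-1]
    ims.append(cv2.resize(a,(400 if n=='wrist' else 400,400),interpolation=cv2.INTER_CUBIC))
cv2.imwrite('pics/c4.png',np.hstack(ims))
E
```

```text
(no output)
```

View pics/c4.png

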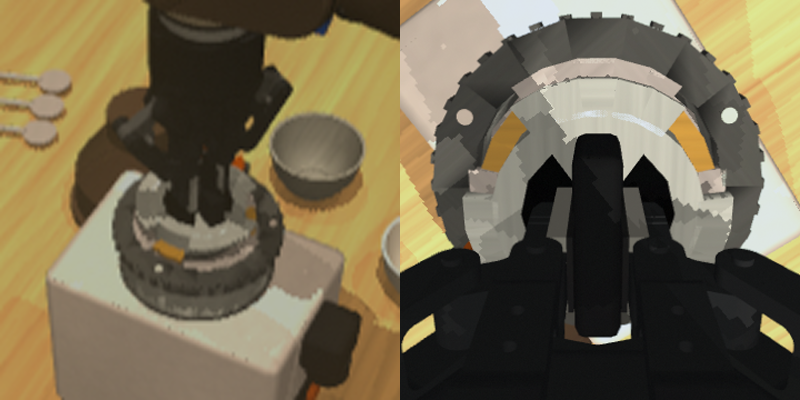

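```bash
python3 - <<'E'
from h import *
c=load('wrist4.png')
d=np.array([ray(c,u,v,.235)[:2] for u,v in((198.5,225.3),(436.1,224.4))])
y=np.radians(-36.9);ex=np.array([np.cos(y),np.sin(y)]);ey=np.array([-ex[1],ex[0]])
print(np.linalg.norm(d[0]-d[1]),np.degrees(np.arctan2(*(d[1]-d[0])[::-1])))
cc=d.mean(0)+.0275*ex;print('collar',cc)
for zz in(.223,.225):
  rim=ray(c,318.2,190,zz+.032)[:2]+.046*ex
  L=[ray(c,140+(x-400)/1.111,120+r/1.111,zz+.016)[:2] for x,r in((520,112),(483,168),(666,120),(712,168))]
  print('carrier by rim',rim,'rel along wing, across',(rim-cc)@ex,(rim-cc)@ey)
  print('lug angles',[ (np.degrees(np.arctan2((l-cc)@ey,(l-cc)@ex)).round(1),np.linalg.norm(l-cc).round(4)) for l in L])
E
```

```text
0.09648271996889121 53.32824405878996
collar [ 0.54123165 -0.05743267]
carrier by rim [ 0.54242802 -0.05792386] rel along wing, across 0.0012516324222621614 0.00032552858612621457
lug angles [(np.float64(-137.8), np.float64(0.0406)), (np.float64(-102.1), np.float64(0.0428)), (np.float64(137.9), np.float64(0.0366)), (np.float64(102.0), np.float64(0.0432))]
carrier by rim [ 0.54217562 -0.05773944] rel along wing, across 0.0009390630740675895 0.00032146205465924437
lug angles [(np.float64(-138.6), np.float64(0.0407)), (np.float64(-103.2), np.float64(0.0425)), (np.float64(138.7), np.float64(0.0368)), (np.float64(103.1), np.float64(0.0429))]
```

Request:
drive_tool --pt "-0.15 0 -0.12 0 0" --pt "0 0 0 0 0" --pt "0.1 0 0 0 0" --pt "0.1 0 0 0 0" --pt "0.05 0 0 0 0" --pt "0 0 0 0 0"

```text
time: 11.65
eef_pos: [0.5413, -0.0568, 0.2575]
tcp_rot: [0.223, 0.668, -0.224, 0.673]
contact_force: [-0.5, -0.5, 8.6]
opening: 0.15
```

```bash
python3 - <<'E'
from h import *
goal([.5415,-.0572,.252],np.radians(53.15))
E
```

```text
t 11.65 tcp [ 0.5413 -0.0568  0.2575] jaw yaw 0.9278 tilt 0.4 q6 -1.218 F [-0.48 -0.5   8.63] M [-0.288 -0.209  0.013] op 0.15
tool shift cm [ 0.56 -0.02  0.04] turn deg 0.01
```

Request:
drive_tool --pt "-0.5 0 -0.05 0 0" --pt "-0.1 0 0 0 0" --pt "0 0 0 0 0" --pt "0 0 0 0 0"

```text
time: 12.05
eef_pos: [0.5395, -0.0558, 0.26]
tcp_rot: [0.223, 0.67, -0.224, 0.671]
contact_force: [5.2, -2.0, -1.7]
opening: 0.148
```

```bash
python3 - <<'E'
from h import *
goal([.5405,-.0564,.2575],np.radians(53.15))
E
```

```text
t 12.05 tcp [ 0.5395 -0.0558  0.26  ] jaw yaw 0.9277 tilt 0.08 q6 -1.217 F [ 5.2  -2.03 -1.71] M [-0.5   -0.912 -0.033] op 0.148
tool shift cm [0.25 0.01 0.11] turn deg 0.0
```

Request:
drive_tool --pt "0 0 0.09 0 0" --pt "0 0 0 0 0" --pt "0 0 0 0 0" --pt "0 0 0 0 0"

```text
time: 12.45
eef_pos: [0.5396, -0.0559, 0.2601]
tcp_rot: [0.223, 0.671, -0.224, 0.671]
contact_force: [3.1, -1.9, -4.6]
opening: 0.146
```

```bash
python3 - <<'E'
from h import *
goal([.5405,-.0564,.2575],np.radians(53.15))
E
```

```text
t 12.45 tcp [ 0.5396 -0.0559  0.2601] jaw yaw 0.9278 tilt 0.06 q6 -1.218 F [ 3.13 -1.89 -4.6 ] M [-0.47  -0.837 -0.044] op 0.146
tool shift cm [0.26 0.01 0.1 ] turn deg 0.01
```

Request:
drive_tool --pt "0 0 0.15 0 0" --pt "0 0 0 0 0" --pt "0 0 0 0 0" --pt "0 0 0 0 0"

```text
time: 12.85
eef_pos: [0.5404, -0.0563, 0.2607]
tcp_rot: [0.223, 0.672, -0.223, 0.67]
contact_force: [0.5, -0.8, -3.7]
opening: 0.149
```

```bash
python3 - <<'E'
from h import *
goal([.5405,-.0564,.2575],np.radians(53.15))
E
```

```text
t 12.85 tcp [ 0.5404 -0.0563  0.2607] jaw yaw 0.928 tilt 0.14 q6 -1.219 F [ 0.48 -0.79 -3.71] M [-0.003 -0.058 -0.013] op 0.149
tool shift cm [ 0.32 -0.    0.02] turn deg 0.02
```

Request:
drive_tool --pt "0.15 0 0 0 0" --pt "0.15 0 0 0 0" --pt "0.15 0 0 0 0" --pt "0 0 0 0 0" --pt "0 0 0 0 0"

```text
time: 13.35
eef_pos: [0.5408, -0.0566, 0.2564]
tcp_rot: [0.223, 0.671, -0.223, 0.671]
contact_force: [-0.3, 0.3, -2.9]
opening: 0.146
```

```bash
python3 - <<'E'
from h import *
goal([.5405,-.0564,.2575],np.radians(53.15))
E
```

```text
t 13.35 tcp [ 0.5408 -0.0566  0.2564] jaw yaw 0.9279 tilt 0.05 q6 -1.219 F [-0.27  0.29 -2.9 ] M [ 0.132  0.134 -0.044] op 0.146
tool shift cm [-0.11 -0.   -0.04] turn deg 0.01
```

Request:
drive_tool --pt "0.1 0 0 0 0" --pt "0.1 0 0 0 0" --pt "0.1 0 0 0 0" --pt "0.1 0 0 0 0" --pt "0 0 0 0 0" --pt "0 0 0 0 0"

```text
time: 13.95
eef_pos: [0.5409, -0.0566, 0.2523]
tcp_rot: [0.223, 0.671, -0.223, 0.671]
contact_force: [-1.9, 0.8, -4.9]
opening: 0.149
```

```bash
python3 - <<'E'
from h import *
goal([.5405,-.0564,.2518],np.radians(53.15))
E
```

```text
t 13.95 tcp [ 0.5409 -0.0566  0.2523] jaw yaw 0.9279 tilt 0.05 q6 -1.219 F [-1.88  0.85 -4.86] M [0.21  0.276 0.   ] op 0.149
tool shift cm [ 0.05 -0.01 -0.04] turn deg 0.01
```

Request:
drive_tool --pt "0.1 0 -0.04 0 0" --pt "0.1 0 0 0 0" --pt "0.1 0 0 0 0" --pt "0 0 0 0 0" --pt "0 0 0 0 0"

```text
time: 14.45
eef_pos: [0.5409, -0.0565, 0.2505]
tcp_rot: [0.223, 0.671, -0.223, 0.671]
contact_force: [-4.2, 1.9, 3.5]
opening: 0.151
```

```bash
python3 - <<'E'
from h import *
goal([.5405,-.0564,.2473],np.radians(53.15))
E
```

```text
t 14.45 tcp [ 0.5409 -0.0565  0.2505] jaw yaw 0.928 tilt 0.04 q6 -1.219 F [-4.21  1.93  3.54] M [ 0.239  0.795 -0.015] op 0.151
tool shift cm [ 0.32 -0.02 -0.03] turn deg 0.02
```

Request:
drive_tool --pt "0 0 -0.1 0 0" --pt "0.1 0 0 0 0" --pt "0.1 0 0 0 0" --pt "0.1 0 0 0 0" --pt "0 0 0 0 0" --pt "0 0 0 0 0"

```text
time: 15.05
eef_pos: [0.5409, -0.0565, 0.2485]
tcp_rot: [0.223, 0.67, -0.224, 0.672]
contact_force: [-2.8, 0.4, 7.9]
opening: 0.147
```

```bash
python3 - <<'E'
from h import *
goal([.5405,-.0564,.2473],np.radians(53.15))
E
```

```text
t 15.05 tcp [ 0.5409 -0.0565  0.2485] jaw yaw 0.9279 tilt 0.2 q6 -1.218 F [-2.84  0.37  7.94] M [-0.027  0.631 -0.011] op 0.147
tool shift cm [ 0.12 -0.02 -0.03] turn deg 0.01
```

Request:
drive_tool --pt "0.1 -0.03 -0.04 0 0" --pt "0.08 0 0 0 0" --pt "0 0 0 0 0" --pt "0 0 0 2 0" --pt "0 0 0 4 0" --pt "0 0 0 4 0" --pt "0 0 0 0 0" --pt "0 0 0 0 0" --force 100

```text
time: 15.85
eef_pos: [0.541, -0.0562, 0.2476]
tcp_rot: [0.282, 0.647, -0.281, 0.651]
contact_force: [-2.0, 0.8, 9.2]
opening: 0.142
```

```bash
python3 - <<'E'
from h import *
goal([.5409,-.0565,.2473],np.radians(53.15))
E
```

```text
t 15.85 tcp [ 0.541  -0.0562  0.2476] jaw yaw 0.7527 tilt 0.31 q6 -1.043 F [-1.96  0.8   9.23] M [ 0.067  0.542 -0.213] op 0.142
tool shift cm [ 0.03 -0.03  0.01] turn deg -10.02
```

Request:
drive_tool --pt "0 0 0 4 0" --pt "0 0 0 4 0" --pt "0 0 0 4 0" --pt "0 0 0 4 0" --pt "0 0 0 4 0" --pt "0 0 0 0 0"

```text
time: 16.45
eef_pos: [0.5412, -0.0561, 0.2477]
tcp_rot: [0.391, 0.588, -0.389, 0.592]
contact_force: [-0.9, 2.0, 9.5]
opening: 0.141
```

```bash
python3 - <<'E'
from h import *
goal([.5409,-.0565,.2473],np.radians(53.15))
E
```

```text
t 16.45 tcp [ 0.5412 -0.0561  0.2477] jaw yaw 0.403 tilt 0.34 q6 -0.693 F [-0.94  2.03  9.46] M [ 0.173  0.457 -0.074] op 0.141
tool shift cm [ 0.04 -0.05  0.02] turn deg -30.06
```

Request:
drive_tool --pt "0 0 0 4 0" --pt "0 0 0 4 0" --pt "0 0 0 2 0" --pt "0 0 0 2 0" --pt "0 0 0 0 0" --pt "0 0 0 0 0"

```text
time: 17.05
eef_pos: [0.5414, -0.0561, 0.2477]
tcp_rot: [0.45, 0.544, -0.448, 0.548]
contact_force: [0.1, 2.0, 8.9]
opening: 0.142
```

```bash
python3 - <<'E'
from h import *
goal([.5409,-.0565,.2473],np.radians(53.15))
E
```

```text
t 17.05 tcp [ 0.5414 -0.0561  0.2477] jaw yaw 0.1948 tilt 0.37 q6 -0.485 F [0.05 2.04 8.88] M [0.258 0.382 0.009] op 0.142
tool shift cm [ 0.04 -0.06  0.03] turn deg -41.99
```

Request:
drive_tool --pt "0 0 0 1 0" --pt "0 0 0 1 0" --pt "0 0 0 1 0" --pt "0 0 0 1 0" --pt "0 0 0 0 0"

```text
time: 17.55
eef_pos: [0.5415, -0.0561, 0.2478]
tcp_rot: [0.469, 0.528, -0.466, 0.532]
contact_force: [-0.4, 2.0, 9.8]
opening: 0.146
```

```bash
python3 - <<'E'
from h import *
goal([.5409,-.0565,.2473],np.radians(53.15))
E
```

```text
t 17.55 tcp [ 0.5415 -0.0561  0.2478] jaw yaw 0.1251 tilt 0.39 q6 -0.415 F [-0.42  1.95  9.84] M [0.147 0.366 0.082] op 0.146
tool shift cm [ 0.05 -0.06  0.03] turn deg -45.98
```

Request:
drive_tool --pt "0 0 0 1 0" --pt "0 0 0 1 0" --pt "0 0 0 0 0"

```text
time: 17.85
eef_pos: [0.5415, -0.0561, 0.2478]
tcp_rot: [0.478, 0.52, -0.476, 0.524]
contact_force: [-0.6, 2.0, 8.3]
opening: 0.144
```

```bash
python3 - <<'E'
from h import *
goal([.5409,-.0565,.2473],np.radians(53.15))
E
```

```text
t 17.85 tcp [ 0.5415 -0.0561  0.2478] jaw yaw 0.0901 tilt 0.39 q6 -0.381 F [-0.59  2.01  8.3 ] M [0.227 0.303 0.059] op 0.144
tool shift cm [ 0.05 -0.06  0.03] turn deg -47.99
```

Request:
drive_tool --pt "0 0 0 1 0" --pt "0 0 0 1 0" --pt "0 0 0 0 0"

```text
time: 18.15
eef_pos: [0.5415, -0.0561, 0.2478]
tcp_rot: [0.487, 0.512, -0.485, 0.516]
contact_force: [-1.0, 1.1, 9.5]
opening: 0.141
```

```bash
python3 - <<'E'
from h import *
goal([.5409,-.0565,.2473],np.radians(53.15))
E
```

```text
t 18.15 tcp [ 0.5415 -0.0561  0.2478] jaw yaw 0.0552 tilt 0.39 q6 -0.346 F [-0.96  1.08  9.51] M [0.196 0.359 0.068] op 0.141
tool shift cm [ 0.05 -0.06  0.03] turn deg -49.99
```

Request:
drive_tool --pt "0 0 0 1 0" --pt "0 0 0 1 0" --pt "0 0 0 0 0"

```text
time: 18.45
eef_pos: [0.5416, -0.0561, 0.2478]
tcp_rot: [0.496, 0.503, -0.493, 0.507]
contact_force: [0.0, 1.0, 9.6]
opening: 0.14
```

```bash
python3 - <<'E'
from h import *
goal([.5409,-.0565,.2473],np.radians(53.15))
E
```

```text
t 18.45 tcp [ 0.5416 -0.0561  0.2478] jaw yaw 0.0203 tilt 0.4 q6 -0.311 F [0.   1.   9.56] M [0.183 0.365 0.012] op 0.14
tool shift cm [ 0.05 -0.07  0.04] turn deg -51.99
```

Request:
drive_tool --pt "0 0 0 1 0" --pt "0 0 0 0.5 0" --pt "0 0 0 0 0"

```text
time: 18.75
eef_pos: [0.5415, -0.056, 0.2478]
tcp_rot: [0.502, 0.497, -0.5, 0.501]
contact_force: [-0.3, 2.1, 9.2]
opening: 0.142
```

```bash
python3 - <<'E'
from h import *
goal([.5409,-.0565,.2473],np.radians(53.15))
E
```

```text
t 18.75 tcp [ 0.5415 -0.056   0.2478] jaw yaw -0.004 tilt 0.39 q6 -0.286 F [-0.28  2.1   9.16] M [0.299 0.35  0.438] op 0.142
tool shift cm [ 0.05 -0.06  0.05] turn deg -53.38
```

Request:
drive_tool --pt "0 0 0 1 0" --pt "0 0 0 0.5 0" --pt "0 0 0 0 0"

```text
time: 19.05
eef_pos: [0.5414, -0.0557, 0.2478]
tcp_rot: [0.508, 0.491, -0.505, 0.495]
contact_force: [-0.6, 2.8, 8.7]
opening: 0.148
```

```bash
python3 - <<'E'
from h import *
goal([.5409,-.0565,.2473],np.radians(53.15))
E
```

```text
t 19.05 tcp [ 0.5414 -0.0557  0.2478] jaw yaw -0.0269 tilt 0.37 q6 -0.263 F [-0.58  2.82  8.74] M [0.445 0.353 1.136] op 0.148
tool shift cm [ 0.05 -0.05  0.08] turn deg -54.69
```

Request:
drive_tool --pt "0 0 0 0 0" --pt "0 0 0 0 0" --pt "0 0 0 0 0"

```text
time: 19.35
eef_pos: [0.5414, -0.0557, 0.2478]
tcp_rot: [0.508, 0.491, -0.505, 0.495]
contact_force: [-0.5, 2.5, 9.3]
opening: 0.143
```

```bash
python3 - <<'E'
from h import *
goal([.5409,-.0565,.2473],np.radians(53.15))
E
```

```text
t 19.35 tcp [ 0.5414 -0.0557  0.2478] jaw yaw -0.0267 tilt 0.37 q6 -0.263 F [-0.5   2.52  9.26] M [0.363 0.371 1.117] op 0.143
tool shift cm [ 0.05 -0.05  0.08] turn deg -54.68
```

Request:
drive_tool --pt "0 0 0 -1 0" --pt "-0.1 0 0 -0.5 0" --pt "-0.1 0 0 0 0" --pt "0 0 0 0 0"

```text
time: 19.75
eef_pos: [0.5414, -0.0557, 0.2487]
tcp_rot: [0.503, 0.497, -0.5, 0.5]
contact_force: [2.2, 2.7, 6.6]
opening: 0.144
```

```bash
python3 - <<'E'
from h import *
goal([.5409,-.0565,.2483],np.radians(53.15))
E
```

```text
t 19.75 tcp [ 0.5414 -0.0557  0.2487] jaw yaw -0.0052 tilt 0.35 q6 -0.285 F [2.25 2.68 6.64] M [0.364 0.047 0.201] op 0.144
tool shift cm [ 0.04 -0.05  0.08] turn deg -53.45
```

Request:
drive_tool --pt "0 0 0 0 0.35" --pt "0 0 0 0 0.35" --pt "0 0 0 0 0.35" --pt "-1 0 0 0 0.35" --pt "-4 0 0 0 0.35" --pt "-4 0 0 0 0.35" --pt "-2 0 0 0 0.35" --pt "0 0 0 0 0.35" --pt "0 0 0 0 0.35"

```text
time: 20.65
eef_pos: [0.5393, -0.0559, 0.3567]
tcp_rot: [0.502, 0.498, -0.501, 0.499]
contact_force: [0.2, 0.1, 0.1]
opening: 0.35
```

```bash
python3 - <<'E'
from h import *
goal([.596,-.138,.33],np.radians(60.7))
c=shot('wrist','w5.png'); print(proj(c,[[.541,-.0565,.275],[.596,-.138,.277],[.5439,-.1084,.245],[.495,-.143,.277]]))
E
```

```text
t 20.65 tcp [ 0.5393 -0.0559  0.3567] jaw yaw -0.006 tilt 0.02 q6 -0.284 F [0.19 0.14 0.11] M [-0.014  0.023 -0.016] op 0.35
tool shift cm [2.67 5.71 8.17] turn deg -61.04
[[321.06092082 248.82300811]
 [412.02652391 377.37013228]
 [325.44788789 311.38191972]
 [246.52363275 385.65904192]]
```

View pics/w5.png

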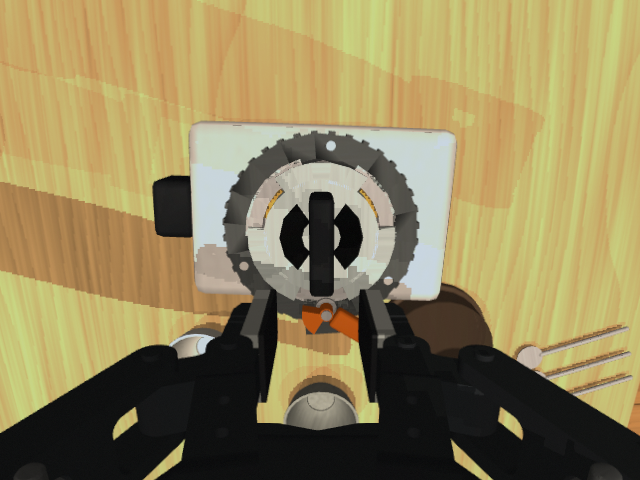

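Request:
drive_tool --pt "0 2.85 4.08 0 0.35" --pt "0 2.86 4.09 0 0.35" --pt "0 0 0 -8.5 0.35" --pt "0 0 0 -8.5 0.35" --pt "0 0 0 -8.5 0.35" --pt "0 0 0 -8.5 0.35" --pt "0 0 0 -8.5 0.35" --pt "0 0 0 -8.5 0.35" --pt "0 0 0 -8.5 0.35" --pt "0 0 0 -1.5 0.35"

```text
time: 21.7
eef_pos: [0.5953, -0.1376, 0.354]
tcp_rot: [0.179, 0.686, -0.178, 0.683]
contact_force: [-0.1, -0.4, 0.2]
opening: 0.349
```

```bash
python3 - <<'E'
from h import *
goal([.596,-.138,.256],np.radians(60.7))
c=shot('wrist','w6.png'); print(proj(c,[[.596,-.138,.277],[.5439,-.1084,.245]]))
cv2.imwrite('pics/c6.png',np.array(c['frame'])[150:480,120:520,::-1])
s=shot('side','s6.png'); print(proj(s,[[.596,-.138,.277]]))
E
```

```text
t 21.7 tcp [ 0.5953 -0.1376  0.354 ] jaw yaw 1.0599 tilt 0.26 q6 -1.453 F [-0.13 -0.37  0.25] M [ 0.036  0.006 -0.018] op 0.349
tool shift cm [9.8  0.01 0.12] turn deg 0.03
[[318.54846795 252.96502371]
 [319.02019691 138.68746684]]
[[322.05510557 158.65646087]]
```

View pics/c6.png

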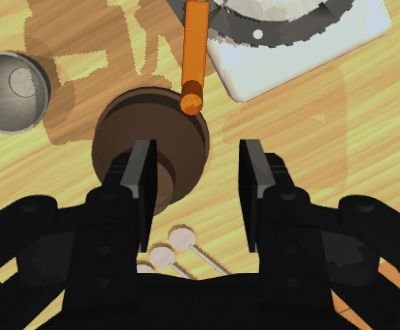

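Request:
drive_tool --pt "0 -0.4 0.1 0 0.35" --pt "4 0 0 0 0.35" --pt "3 0 0 0 0.35" --pt "1.7 0 0 0 0.35" --pt "1 0 0 0 0.35" --pt "0 0 0 0 0.35" --pt "0 0 0 0 0.24" --pt "0 0 0 0 0.24" --force 20

```text
time: 22.6
eef_pos: [0.5959, -0.1423, 0.262]
tcp_rot: [0.179, 0.683, -0.179, 0.685]
contact_force: [-0.4, 0.6, -0.7]
opening: 0.24
```

```bash
cat >> h.py <<'E'
PIV=np.array([.5439,-.1084])
def lev(q,z=.256,ph=0):
    a=np.radians(-86.8+57.5)-q; p=PIV+.06*np.array([np.cos(a),np.sin(a)]); goal([*p,z],a+np.pi/2+ph)
E
python3 - <<'E'
from h import *
lev(0)
E
```

```text
t 22.6 tcp [ 0.5959 -0.1423  0.262 ] jaw yaw 1.0586 tilt 0.21 q6 -1.458 F [-0.43  0.58 -0.72] M [ 0.006 -0.061  0.043] op 0.24
tool shift cm [ 0.6   0.41 -0.2 ] turn deg -0.05
```

Request:
drive_tool --pt "0.5 0.1 -0.2 0 0.24" --pt "0 0 0 0 0.24" --pt "0 -0.627 -0.033 6 0.24" --pt "0 -0.627 -0.033 6 0.24" --pt "0 -0.627 -0.033 6 0.24" --pt "0 0 0 0 0.24" --pt "0 0 0 0 0.24"

```text
time: 23.3
eef_pos: [0.5821, -0.1548, 0.255]
tcp_rot: [0.283, 0.648, -0.283, 0.648]
contact_force: [1.2, 0.2, -0.3]
opening: 0.238
```

```bash
python3 - <<'E'
from h import *
lev(np.radians(18))
E
```

```text
t 23.3 tcp [ 0.5821 -0.1548  0.255 ] jaw yaw 0.7467 tilt 0.03 q6 -1.175 F [ 1.23  0.2  -0.29] M [-0.084  0.035 -0.027] op 0.238
tool shift cm [-0.1   0.34 -0.01] turn deg 0.08
```

Request:
drive_tool --pt "0 -0.627 -0.033 6 0.24" --pt "0 -0.627 -0.033 6 0.24" --pt "0 -0.627 -0.033 6 0.24" --pt "0 -0.627 -0.033 6 0.24" --pt "0 0 0 0 0.24"

```text
time: 23.8
eef_pos: [0.5605, -0.1674, 0.255]
tcp_rot: [0.412, 0.575, -0.412, 0.575]
contact_force: [0.2, 0.2, 0.2]
opening: 0.239
```

```bash
python3 - <<'E'
from h import *
lev(np.radians(42))
E
```

```text
t 23.8 tcp [ 0.5605 -0.1674  0.255 ] jaw yaw 0.3273 tilt 0.02 q6 -0.791 F [0.19 0.21 0.21] M [-0.023  0.003 -0.02 ] op 0.239
tool shift cm [-0.1   0.32 -0.12] turn deg 0.05
```

Request:
drive_tool --pt "0 -0.627 -0.033 6 0.24" --pt "0 -0.627 -0.033 6 0.24" --pt "0 -0.627 -0.033 6 0.24" --pt "0 -0.627 -0.033 6 0.24" --pt "0 -0.627 -0.033 6 0.24" --pt "0 -0.627 -0.033 6 0.24" --pt "0 -0.627 -0.033 6 0.24" --pt "0 -0.627 -0.033 6 0.24" --pt "0 0 0 0 0.24"

```text
time: 24.7
eef_pos: [0.5121, -0.1629, 0.2552]
tcp_rot: [0.61, 0.358, -0.61, 0.358]
contact_force: [-0.2, -0.9, 0.7]
opening: 0.239
```

```bash
python3 - <<'E'
from h import *
lev(np.radians(90))
E
```

```text
t 24.7 tcp [ 0.5121 -0.1629  0.2552] jaw yaw -0.5086 tilt 0.06 q6 0.012 F [-0.2  -0.89  0.65] M [-0.016  0.049  0.013] op 0.239
tool shift cm [-0.08  0.11 -0.3 ] turn deg 0.16
```

Request:
drive_tool --pt "0 -0.627 -0.133 6 0.24" --pt "0 -0.627 -0.133 6 0.24" --pt "0 -0.627 -0.133 6 0.24" --pt "0 -0.418 -0.015 4 0.24" --pt "0 0 0 0 0.24"

```text
time: 25.2
eef_pos: [0.4965, -0.1461, 0.2551]
tcp_rot: [-0.667, -0.235, 0.667, -0.236]
contact_force: [0.6, -1.6, 1.1]
opening: 0.24
```

```bash
python3 - <<'E'
from h import *
lev(np.radians(115))
E
```

```text
t 25.2 tcp [ 0.4965 -0.1461  0.2551] jaw yaw -0.8918 tilt 0.08 q6 0.41 F [ 0.55 -1.62  1.12] M [-0.141 -0.057 -0.046] op 0.24
tool shift cm [-0.09 -0.29 -0.07] turn deg 3.2
```

Keep pushing gently until the lever's own stop is felt.

Request:
drive_tool --pt "0 -0.25 -0.05 2 0.24" --pt "0 -0.2 -0.02 1 0.24" --pt "0 0 0 0 0.24"

```text
time: 25.5
eef_pos: [0.4943, -0.142, 0.255]
tcp_rot: [-0.673, -0.217, 0.673, -0.218]
contact_force: [0.5, -2.0, -0.1]
opening: 0.241
```

```bash
python3 - <<'E'
from h import *
lev(np.radians(115))
E
```

```text
t 25.5 tcp [ 0.4943 -0.142   0.255 ] jaw yaw -0.9458 tilt 0.05 q6 0.469 F [ 0.5  -1.98 -0.06] M [-0.346 -0.058  0.049] op 0.241
tool shift cm [-0.1   0.17  0.01] turn deg 0.11
```

Request:
drive_tool --pt "0 -0.2 0 0 0.24" --pt "0 -0.2 0 0 0.24" --pt "0 0 0 0 0.24"

```text
time: 25.8
eef_pos: [0.4934, -0.1408, 0.2551]
tcp_rot: [0.674, 0.214, -0.672, 0.22]
contact_force: [5.5, -7.9, -3.0]
opening: 0.243
```

```bash
python3 - <<'E'
from h import *
lev(np.radians(115))
E
```

```text
t 25.8 tcp [ 0.4934 -0.1408  0.2551] jaw yaw -0.9471 tilt 0.49 q6 0.474 F [ 5.53 -7.89 -2.99] M [-1.354 -0.81  -0.024] op 0.243
tool shift cm [-0.08  0.32  0.01] turn deg 0.04
```

Request:
drive_tool --pt "0 0.3 0 0 0.24" --pt "0 0 0 0 0.3" --pt "0 0 0 0 0.3" --pt "-2 0 0 0 0.3" --pt "-4 0 0 0 0.3" --pt "-4 0 0 0 0.3" --pt "-2 0 0 0 0.3" --pt "0 0 4 0 0.3" --pt "0 0 4 0 0.3" --pt "0 0 0 0 0.3"

```text
time: 26.8
eef_pos: [0.4264, -0.1886, 0.3751]
tcp_rot: [-0.673, -0.215, 0.674, -0.216]
contact_force: [0.1, 0.6, 0.9]
opening: 0.299
```

```bash
python3 - <<'E'
from h import *
lev(np.radians(115))
ims=[]
for n in('wrist','side'):
    c=shot(n,n+'7.png'); print(n,proj(c,[[.541,-.0565,.274],[.4952,-.1434,.277],[.5439,-.1084,.245]]))
    a=np.array(c['frame'])[:,:,::-1]; a=cv2.resize(a,(530,400)) if n=='wrist' else cv2.resize(a[135:275,270:364],(268,400),interpolation=cv2.INTER_CUBIC); ims.append(a)
cv2.imwrite('pics/c7.png',np.hstack(ims))
E
```

```text
t 26.8 tcp [ 0.4264 -0.1886  0.3751] jaw yaw -0.9513 tilt 0.03 q6 0.317 F [0.13 0.65 0.93] M [-0.005  0.021 -0.01 ] op 0.299
tool shift cm [11.91  0.32 -8.23] turn deg -0.2
wrist [[237.97933371 -77.94896227]
 [323.03240444  94.27475774]
 [322.11117675  -6.36161547]]
side [[329.95283433 194.00077732]
 [368.90937561 172.05269669]
 [338.83514687 186.97610512]]
```

View pics/c7.png

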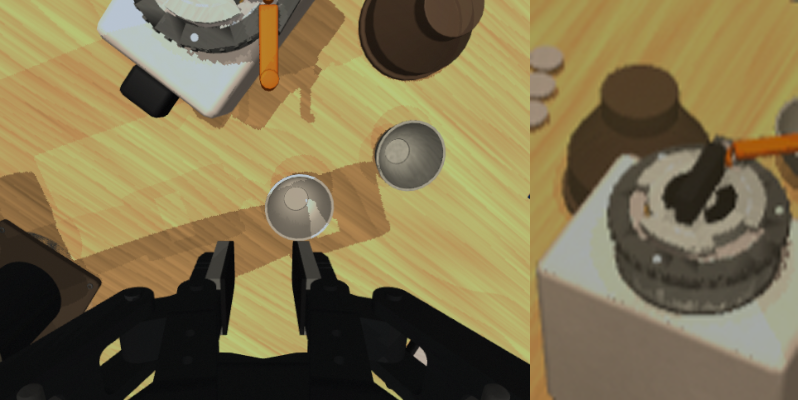

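The wrist view has the post at about (325,97), against (323,94) predicted for fully over. The carrier sits flat in the collar and nothing touches it. I'm handing in.

```bash
python3 -c "
from h import *
print(sign_off())"
```

```text
the job is handed in; nothing more can be done
None
```

The carrier is back in the chamber and locked, and the job was handed in at about 27 s of the 72 s. No verdict was reported.

- **Drop-in:** The first tries to lower the carrier caught on the collar, with contact forces of about 9 to 12 N. I moved it sideways by 1 to 2 mm by feel and it then dropped in freely. At about 21.3 mm down the spring pushed back with 11.5 N, which matches the figures given.
- **Turn to the stop:** I turned it clockwise at about 22 mm down. It came up against its stop at 53 to 55°, at about 1.1 N m, which I held for about 0.4 s. I did not measure the collar contact force directly; if the load was all on one lug I estimate about 28 N, under the 38 N limit.
- **Release and lever:** I eased off, let go, and swung the lever over with the jaws loosely around its post. It moved at no more than about 2 N and did not jam at 0.45 rad. Its end stop showed as a rise to about 10 N.
- **Last checks:** In the final wrist picture the post was within about 3 pixels of its predicted fully-over position. The carrier looked flat and seated, and the gripper was clear. The hopper and bowls looked undisturbed. The brush was not in that view, and the arm did no more work near it after lifting the carrier.
- **One disagreement:** At the start of the lever step the post was about 4 mm from where I had predicted it, so I shifted to match before lowering.

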